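# Check out the blue-lidded sample at the rack keys

## Robot

A 6-joint arm with a two-finger parallel gripper is mounted at the origin on a cart in front of the work surface, level with it; the furniture and walls round the work are solid. World frame = base frame: x ahead of the robot, y to its left, z up, the work surface at z = 0. Lengths are in mm, angles in degrees, forces in N, time in s.
With the tool pointing down it reaches from about 325 to 925 mm from the base axis. Payload 3.1 kg.
Tool frame: the origin (TCP) lies at the very end of the fingers, on their centre line; the grasp point (between the pads) lies grasp_offset behind it (grasp_offset is the distance from the TCP to the grasp point, in mm); z points along the fingers, x is the direction in which the jaws open and shut, and the axes are right-handed (so a half turn about z gives the same grasp; the last joint's range is limited). The gripper opens to 85 mm and grips with 20 to 120 N. Pads are 22 mm wide; open, the fingers measure 114 mm over their backs; the gripper's body (76 mm by 85 mm) begins 54 mm behind the grasp point. The pads swing forward as they close: fully open they stand 13 mm farther back than shut.
Start: joints at [-78.106, 12.427, 92.441, -0, 75.132, -6.429], TCP at [196.507, -593.316, 204.1] pointing down, gripper open.
Joint ranges: [-157.48, 157.48], [-44.54, 120.13], [17.64, 146.25], [-64.5, 244.5], [7.68, 150.69], [-147.95, 147.95]. Speed limits (degrees/s): [159.86, 159.86, 180, 180, 180, 180].

## Interface

Orientations are given as [roll, pitch, yaw] about the fixed x, y, z axes, in that order (R = Rz(yaw) Ry(pitch) Rx(roll)).
In Python, from station import * gives the robot as it stands. Calls block until the motion is done:
- goto(position, orientation): joint-space move of the TCP to a pose.
- move_l(position, attitude=None, speed=150): straight line of the TCP; attitude=None keeps the orientation; speed is the mean speed in mm/s.
- move_j(angles): joint-space move.
- grip(opening, squeeze=None): finger opening in mm; squeeze is the grip in N (None keeps the last); returns when the fingers have stopped.
- wait(seconds).
- solve_ik(position, orientation): joint angles nearest the present ones, or None.
- get_obs(): the state.
- get_image(name): name is "scene" or "top" or "wrist"; returns the picture (384x512x3 uint8, red, green, blue); there is no depth.
- get_calibration(name): a dict with "fx", "fy", "cx", "cy" (pixels), "R" (3x3) and "t" (3): a world point X has camera coordinates R X + t; the wrist camera has in their place "mount" (4x4, takes a point from camera to tool coordinates, whose origin is the TCP and whose axes are the tool frame's). Camera axes: x right, y down, z forward; pixel columns grow to the right and rows downward; lengths in mm; the calibration is good to about 2 mm. The wrist camera is an equidistant fisheye: a pixel r from the principal point sees the ray r / f radians off the axis. A picture is of the moment at which its call begins: read the wrist's pose just before it. get_calibration takes no time and is no camera call.
A pose or a line that the arm cannot do raises Unreachable and nothing moves.
- sign_off(): hands the job in, once; it reports no verdict.
Trained networks look in the newest picture that a camera, given by its name, has taken for a name from the list of things; names that differ only in an ending like _2 or _b are one class to them, and where a whole thing is asked for, a point or a joint stands for the part that bears it (a point fixed in the world has none). Each returns a list of dicts, best first, with "score" (0 to 1); they miss things now and then, are a little off and sometimes report something else, mostly with a low value. They report only what shows in the picture. A call takes as long as a camera call. They do not tell look-alikes from the thing itself.
- spot_in(name, camera): "extent" ([centre column, centre row, width, height] in pixels, round what is visible of it).
- regions_of(name, camera): "region" (384x512 bool, what is visible of it) and "extent" ([centre column, centre row, width, height] in pixels, round what is visible of it).
The state is a dict: "t": time; "joint_pos": joint angles; "qvel": joint speeds; "effort": joint torques, N m; "tcp_pos": TCP position; "ee_rot": TCP orientation; "wrist_force": force on the tool from outside, world axes, zero at the start; "moment": the same for the moment, N m; "grip_width": finger opening in mm.
Only numpy, scipy, OpenCV 4.12 (cv2) and the standard library are available. Lean on these libraries where they do the work, as an engineer would, in place of code of your own. Each camera call takes 0.05 s, during which the arm holds its last target.

## Task

Check out the blue-lidded sample pot: on the rack, gently press the grey key directly in front of the bay where that pot stands, fully down for a moment, then the green confirm key likewise. Then raise the hand clear, with the fingertips well above the lids of the pots. Press none of the other keys, and leave the pots and everything else on the bench where they stand; nothing is to be picked up.

Things in the scene. Friction and masses are not known exactly. Their poses are not given: they have to be found in the camera images.
- rack: grey check-out rack fixed to the bench, 24 mm high. Origin: bench level under it; own x to its back, y to its left; spans x -81..70, y -155..143 mm. Three round bays (47 wide, 8 deep) in a row at the back (x 32) hold pots; a grey key stands before each (x -46), joined by a white line. The dark right end has a green confirm key in front and a red cancel key behind.
- key_left (a joint): travel of the grey left-bay key, m: 0 up, 0.006 fully down. It is a spring key pressed straight down; 4 N holds it fully down and it springs back when let go. Past 4 mm it counts as pressed.
- key_left_top (a point): centre of the top face of the grey left-bay key, 24 mm across (moves down with the key)
- key_middle (a joint): travel of the grey middle-bay key, m: 0 up, 0.006 fully down. It is a spring key pressed straight down; 4 N holds it fully down and it springs back when let go. Past 4 mm it counts as pressed.
- key_middle_top (a point): centre of the top face of the grey middle-bay key, 24 mm across (moves down with the key)
- key_right (a joint): travel of the grey right-bay key, m: 0 up, 0.006 fully down. It is a spring key pressed straight down; 4 N holds it fully down and it springs back when let go. Past 4 mm it counts as pressed.
- key_right_top (a point): centre of the top face of the grey right-bay key, 24 mm across (moves down with the key)
- key_confirm (a joint): travel of the green confirm key, m: 0 up, 0.006 fully down. It is a spring key pressed straight down; 4 N holds it fully down and it springs back when let go. Past 4 mm it counts as pressed.
- key_confirm_top (a point): centre of the top face of the green confirm key, 24 mm across (moves down with the key)
- key_cancel (a joint): travel of the red cancel key, m: 0 up, 0.006 fully down. It is a spring key pressed straight down; 4 N holds it fully down and it springs back when let go. Past 4 mm it counts as pressed.
- key_cancel_top (a point): centre of the top face of the red cancel key, 24 mm across (moves down with the key)
- bay_left (a point): centre of the floor of the left bay, 16 mm above the bench
- bay_middle (a point): centre of the floor of the middle bay, 16 mm above the bench
- bay_right (a point): centre of the floor of the right bay, 16 mm above the bench
- pot_blue: plastic sample pot with blue screw lid, standing loose in one of the bays; 49 mm across the lid, 59 mm high, so its lid is 75 mm above the bench. Origin: centre of its underside
- pot_white_a: plastic sample pot with white screw lid, standing loose in one of the bays; 49 mm across the lid, 59 mm high, so its lid is 75 mm above the bench. Origin: centre of its underside
- pot_white_b: plastic sample pot with white screw lid, standing loose in one of the bays; 49 mm across the lid, 59 mm high, so its lid is 75 mm above the bench. Origin: centre of its underside
- vial_pink: bystander: glass vial with pink contents and a white and red cap, 45 dia x 79 high, in mm. Origin: centre of its underside
- vial_green: bystander: glass vial with green contents and a white and green cap, 45 dia x 79 high, in mm. Origin: centre of its underside
- cuvette_box: bystander: small cream carton, 76 x 51 x 42 high, in mm. Origin: centre of its underside
- wash_bottle: bystander: white wash bottle with red cap and bent jet, 65 x 104 x 193 high, in mm. Origin: centre of its underside
- timer: bystander: white bench timer lying flat, 63 x 63 x 20 high, in mm. Origin: centre of its underside
- beaker_pan: bystander: clear plastic beaker, 71 x 65 x 68 high, in mm. Origin: centre of its underside
Mind the look-alikes: they are no part of the job. What is shaped like the pot_white_a but purple is not meant.

How it is judged (in metres and radians):
On the way, in this order (a step that is already met when the one before it is completed fails the run):
1. the grey key in front of the blue-lidded pot is pressed (more than 4 mm for 0.1 s) (((horizontal distance between pot_blue and bay_left below 0.02 m and value of joint key_left above 0.004 m) or (horizontal distance between pot_blue and bay_middle below 0.02 m and value of joint key_middle above 0.004 m) or (horizontal distance between pot_blue and bay_right below 0.02 m and value of joint key_right above 0.004 m))), for 0.1 s.
2. that key is up again and the green confirm key is pressed (more than 4 mm for 0.1 s) (value of joint key_confirm above 0.004 m and value of joint each of key_left, key_middle, key_right below 0.002 m), for 0.1 s.
At the end, for the whole second after the job is handed in: all five keys are up (within 1.5 mm), the fingers' grasp point is over 95 mm above the bench, the three pots stand upright and at rest in their bays, and pots and bystanders are within 12 mm of where they started (value of joint each of key_left, key_middle, key_right, key_confirm, key_cancel below 0.0015 m and height (world z) of the grasp point above 0.095 m and distance of each of pot_blue, pot_white_a, pot_white_b, vial_pink, vial_green, cuvette_box, wash_bottle, timer, beaker_pan from where it was at the start of the episode below 0.012 m and angle between each of pot_blue, pot_white_a, pot_white_b's own z axis and vertical below 0.15 rad and linear speed of each of pot_blue, pot_white_a, pot_white_b below 0.03 m/s); the robot touches nothing.
It fails at once if a grey key in front of a white-lidded pot is pressed (over 2 mm) ((not (horizontal distance between pot_blue and bay_left below 0.02 m) and value of joint key_left above 0.002 m) or (not (horizontal distance between pot_blue and bay_middle below 0.02 m) and value of joint key_middle above 0.002 m) or (not (horizontal distance between pot_blue and bay_right below 0.02 m) and value of joint key_right above 0.002 m)).
It fails at once if the red cancel key is pressed (over 2 mm) (value of joint key_cancel above 0.002 m).
It fails at once if the rack or a key is pushed hard (over 22 N) (contact force between any of the fingers, the arm and rack above 22 N).
It fails at once if a pot is shifted or lifted (over 12 mm) (distance of any of pot_blue, pot_white_a, pot_white_b from where it was at the start of the episode above 0.012 m).
It fails at once if a bystander is shifted (over 12 mm) or tipped (distance of any of vial_pink, vial_green, cuvette_box, wash_bottle, timer, beaker_pan from where it was at the start of the episode above 0.012 m or angle between any of vial_pink, vial_green, cuvette_box, wash_bottle, timer, beaker_pan's own z axis and vertical above 0.3 rad).
It also fails if it takes over 38 s, if anything falls off the work surface, if the arm or the gripper's body presses on something with over 40 N, if the wrist force passes 120 N, or if a joint passes its speed limit or range.

## Working session

There is one attempt and no reset: what is moved stays moved. The work goes in short steps, each a Python script; the robot and the scene stay as the last script left them, time stands still between calls to the robot, and variables do not carry over. Pictures are saved under pics/ and viewed, and the job is handed in when it is done.

```bash
mkdir -p pics; ls; python3 - <<'E'
from station import *
import cv2
o=get_obs();print(o)
for n in ("scene","top","wrist"):
    im=get_image(n);cv2.imwrite(f"pics/{n}0.png",im[:,:,::-1])
    print(n,get_calibration(n))
E
```

```text
pics
{'t': 0.0, 'joint_pos': array([-7.81069242e+01,  1.24769812e+01,  9.25284031e+01, -1.74842266e-03,
        7.51314642e+01, -6.42737264e+00]), 'qvel': array([-0.00701401,  0.07619539, -0.04484751, -0.05331249, -0.00574348,
       -0.02085662]), 'effort': array([ 5.11184226e-04, -3.96847916e+01, -3.03851187e+01, -1.36324711e-04,
        9.63489467e-03,  2.92741378e-07]), 'tcp_pos': array([ 196.29971357, -592.45047396,  202.76661073]), 'ee_rot': array([-1.79986359e+02,  1.36177450e-01, -7.16790847e+01]), 'wrist_force': array([ 0.10063008, -0.80134445,  0.43732565]), 'moment': array([-0.00835446,  0.01078662,  0.01244514]), 'grip_width': 85.47930631763586}
scene {'fx': 370.8525578418038, 'fy': 370.8525578418038, 'cx': 249.97677989664174, 'cy': 190.30548055310737, 'R': array([[ 0.43568662,  0.90005009,  0.00932744],
       [ 0.77228431, -0.36847619, -0.51749613],
       [-0.4623355 ,  0.23266958, -0.85563471]]), 't': array([-404.27780706, -320.82548263, 1401.51596122])}
top {'fx': 407.63804975272404, 'fy': 407.63804975272404, 'cx': 255.33522991742657, 'cy': 190.79946867111545, 'R': array([[ 0.1383972 , -0.99036055,  0.0056742 ],
       [-0.96873593, -0.136562  , -0.20712683],
       [ 0.20590512,  0.02316897, -0.97829764]]), 't': array([ 127.30204444,  568.68498371, 1199.56494732])}
wrist {'fx': 297.3186396354542, 'fy': 297.3186396354542, 'cx': 257.4267905778164, 'cy': 192.03664651892714, 'mount': array([[ 9.99999644e-01, -8.41935779e-04,  5.65461452e-05,
        -7.08040767e-01],
       [ 7.76688336e-04,  9.44555466e-01,  3.28350985e-01,
        -8.40263849e+01],
       [-3.29861412e-04, -3.28350824e-01,  9.44555783e-01,
        -1.68724567e+02],
       [ 0.00000000e+00,  0.00000000e+00,  0.00000000e+00,
         1.00000000e+00]])}
```

View pics/scene0.png

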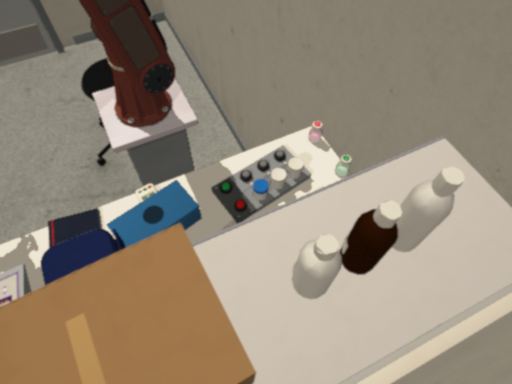

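View pics/top0.png

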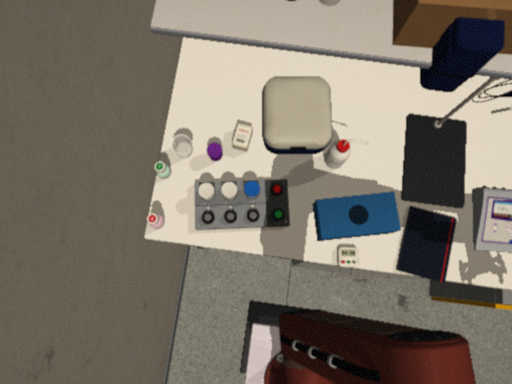

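View pics/wrist0.png

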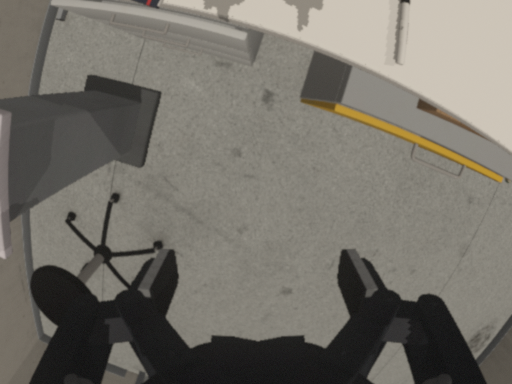

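Top view: the rack is at about (242,203). The two white lids are at (206,190) and (229,190). The blue lid is at (251,187), next to the dark end, so it stands in the right bay. The green key is at (278,214) and the red at (277,188). Next I'll measure positions.

```bash
cat > h.py <<'E'
from station import *
import numpy as np, cv2
def ray(cam,u,v):
    c=get_calibration(cam);R=np.array(c['R']);t=np.array(c['t'])
    d=R.T@np.array([(u-c['cx'])/c['fx'],(v-c['cy'])/c['fy'],1.]);return -R.T@t,d
def onz(cam,u,v,z):
    o,d=ray(cam,u,v);return o+d*(z-o[2])/d[2]
def rpy(R):
    from scipy.spatial.transform import Rotation as Ro
    return Ro.from_euler('xyz',R,degrees=True).as_matrix()
def wray(obs,u,v):
    c=get_calibration('wrist');M=np.array(c['mount'])
    x=(u-c['cx']);y=(v-c['cy']);r=np.hypot(x,y);th=r/c['fx']
    d=np.array([np.sin(th)*x/max(r,1e-9),np.sin(th)*y/max(r,1e-9),np.cos(th)])
    R=rpy(obs['ee_rot']);p=np.array(obs['tcp_pos'])
    return p+R@M[:3,3],R@M[:3,:3]@d
def wonz(obs,u,v,z):
    o,d=wray(obs,u,v);return o+d*(z-o[2])/d[2]
E
python3 - <<'E'
from h import *
for cam in("top","scene"):
    im=get_image(cam)
    for n,z in(("key_left_top",28),("key_confirm_top",28),("key_cancel_top",28),("pot_blue",75),("pot_white_a",75),("rack",24)):
        for r in spot_in(n,cam)[:6]:
            e=r['extent'];print(cam,n,round(r['score'],2),np.round(e),onz(cam,e[0],e[1],z).round())
    if cam=="top": c=im[160:240,180:300]
    else: c=im[130:230,200:340]
    cv2.imwrite(f"pics/{cam}_z.png",cv2.resize(c,None,fx=5,fy=5,interpolation=2)[:,:,::-1])
print(get_obs()['t'])
E
```

```text
top key_left_top 0.6 [209. 217.   8.  10.] [449. 339.  28.]
top key_confirm_top 0.6 [277. 215.  10.   6.] [485. 127.  28.]
top key_cancel_top 0.5 [241. 205.  92.  52.] [500. 244.  28.]
top key_cancel_top 0.19 [253. 191.  12.  16.] [550. 213.  28.]
top pot_blue 0.73 [253. 190.  16.  14.] [544. 213.  75.]
top pot_white_a 0.78 [229. 190.  10.  15.] [534. 285.  75.]
top pot_white_a 0.74 [213. 150.  18.  20.] [653. 353.  75.]
top pot_white_a 0.62 [207. 193.  18.  18.] [516. 350.  75.]
top rack 0.58 [244. 205.  98.  49.] [502. 236.  24.]
top rack 0.37 [346. 255.  22.  25.] [ 391. -100.   24.]
scene key_left_top 0.61 [279. 154.   6.  10.] [439. 345.  28.]
scene key_cancel_top 0.18 [245. 176.   6.   2.] [470. 204.  28.]
scene pot_blue 0.67 [260. 188.  17.  21.] [559. 211.  75.]
scene pot_white_a 0.63 [277. 180.  16.  25.] [555. 274.  75.]
scene pot_white_a 0.55 [241. 207.   5.   7.] [593. 131.  75.]
scene pot_white_a 0.54 [295. 169.  16.  17.] [541. 343.  75.]
scene rack 0.82 [263. 184.  97.  78.] [522. 243.  24.]
0.85
```

View pics/top_z.png

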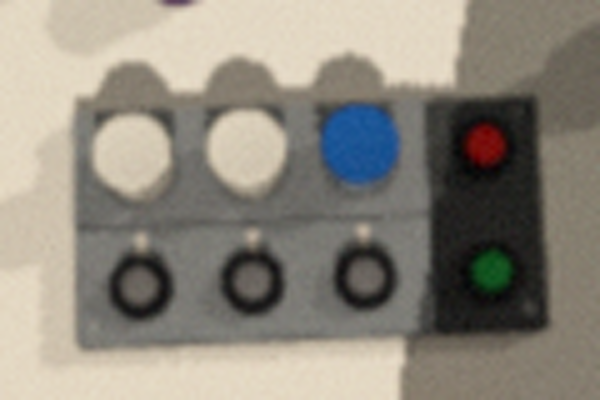

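View pics/scene_z.png

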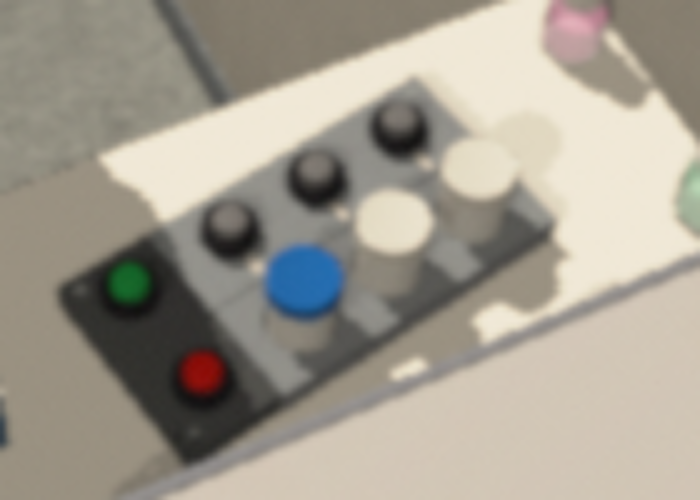

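```bash
python3 - <<'E'
from h import *
import station
print([n for n in dir(station) if 'rasp' in n])
Z=lambda u,v:(180+(u-2)/5,160+(v-2)/5)
for n,u,v,z in(("kl",140,285,30),("km",252,280,30),("kr",365,275,30),("conf",492,270,30),("canc",486,145,30),("blue",361,143,75),("FL",80,348,24),("FR",547,330,24),("BL",75,95,24),("BR",535,92,24)):
    print(n,onz("top",*Z(u,v),z).round(1))
Z=lambda u,v:(200+(u-2)/5,130+(v-2)/5)
for n,u,v,z in(("kl",400,126,30),("km",316,174,30),("kr",231,225,30),("conf",129,284,30),("canc",203,372,30),("blue",305,280,75)):
    print(n,onz("scene",*Z(u,v),z).round(1))
print("bottle",onz("top",343,146,193),"timer",onz("top",347,256,20))
for p in([140,-430,380],[400,170,330],[380,180,350],[420,170,380]):
  for y in(-72,0,90):
    s=solve_ik(p,[180,0,y]);print(p,y,None if s is None else np.round(s,1))
E
```

```text
['grasp_offset']
kl [449.4 341.8  30. ]
km [462.3 273.1  30. ]
kr [475.2 203.7  30. ]
conf [489.4 125.6  30. ]
canc [568.1 139.5  30. ]
blue [548.7 216.5  75. ]
FL [406.  373.1  24. ]
FR [457.6  86.5  24. ]
BL [565.2 403.5  24. ]
BR [608.3 112.7  24. ]
kl [444.9 344.5  30. ]
km [455.8 275.5  30. ]
kr [468.1 207.1  30. ]
conf [480.9 128.9  30. ]
canc [559.4 144.4  30. ]
blue [551.  217.8  75. ]
bottle [679.79244077 -25.1082987  193.        ] timer [ 389.53315305 -102.50825743   20.        ]
[140, -430, 380] -72 [-80.9 -14.5 100.5  -0.   94.   -8.9]
[140, -430, 380] 0 [-80.9 -14.5 100.5  -0.   94.  -80.9]
[140, -430, 380] 90 None
[400, 170, 330] -72 [ 13.8 -16.3 107.1  -0.   89.2  85.8]
[400, 170, 330] 0 [ 13.8 -16.3 107.1  -0.   89.2  13.8]
[400, 170, 330] 90 [ 13.8 -16.3 107.1  -0.   89.2 -76.2]
[380, 180, 350] -72 [ 15.8 -18.6 106.7  -0.   91.8  87.8]
[380, 180, 350] 0 [ 15.8 -18.6 106.7  -0.   91.8  15.8]
[380, 180, 350] 90 [ 15.8 -18.6 106.7  -0.   91.8 -74.2]
[420, 170, 380] -72 [ 13.1 -14.4 100.4  -0.   93.9  85.1]
[420, 170, 380] 0 [ 13.1 -14.4 100.4  -0.   93.9  13.1]
[420, 170, 380] 90 [ 13.1 -14.4 100.4  -0.   93.9 -76.9]
```

```bash
python3 - <<'E'
from h import *
import station
print(grasp_offset)
goto([140,-430,380],[180,0,-72])
goto([400,180,330],[180,0,100])
grip(0,20)
o=get_obs();im=get_image("wrist");cv2.imwrite("pics/w1.png",im[:,:,::-1])
np.save("w1.npy",np.r_[o['tcp_pos'],o['ee_rot']])
print(o['t'],o['tcp_pos'],o['ee_rot'],o['grip_width'],o['wrist_force'])
cv2.imwrite("pics/w1z.png",cv2.resize(im[60:300,130:450],None,fx=2.5,fy=2.5,interpolation=2)[:,:,::-1])
for n in("key_left_top","key_confirm_top","key_cancel_top","pot_blue"):
    for r in spot_in(n,"wrist")[:5]: print(n,round(r['score'],2),np.round(r['extent'],1))
E
```

```text
18.700000000000003
4.9583 [400.00775762 180.02051659 330.02114367] [1.79997152e+02 3.17710924e-04 1.00003575e+02] 0.09218532729429424 [-0.09918023 -0.49427151  0.03223663]
key_left_top 0.57 [306.  235.4  28.3  39.4]
key_left_top 0.51 [346.4 191.9  15.8  16.4]
key_confirm_top 0.62 [218.7 191.1  13.3  11.9]
key_confirm_top 0.19 [265.5 232.9  31.   32. ]
pot_blue 0.62 [264.9 232.5  30.1  32.4]
pot_blue 0.62 [347.6 191.9  11.9  22.1]
```

View pics/w1z.png

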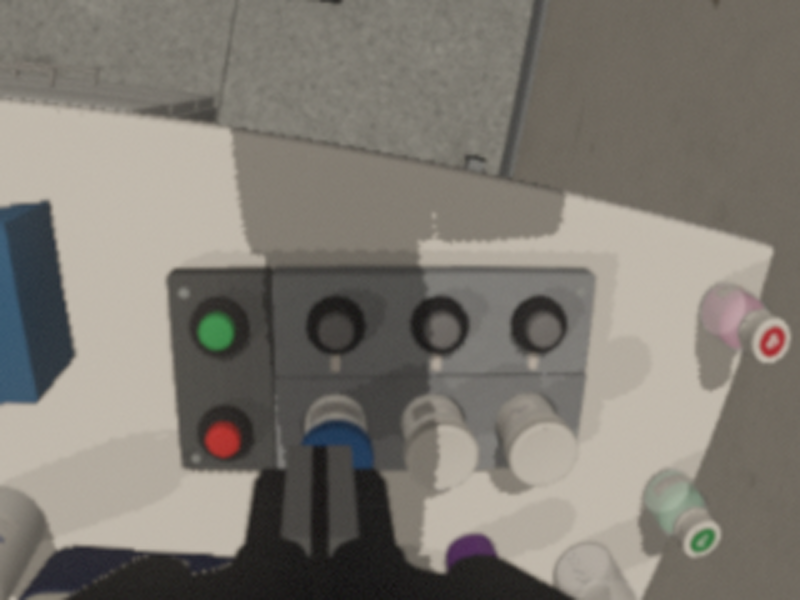

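```bash
python3 - <<'E'
from h import *
from scipy.optimize import least_squares
a=np.load("w1.npy");o=dict(tcp_pos=a[:3],ee_rot=a[3:])
im=cv2.imread("pics/w1.png");hsv=cv2.cvtColor(im,cv2.COLOR_BGR2HSV)
Z=lambda u,v:(130+(u-.75)/2.5,60+(v-.75)/2.5)
W={"conf":Z(216,331),"canc":Z(223,440),"kr":Z(335,326),"km":Z(442,329),"kl":Z(544,329)}
T=lambda u,v:(180+(u-2)/5,160+(v-2)/5); S=lambda u,v:(200+(u-2)/5,130+(v-2)/5)
Tp={"kl":T(140,287),"km":T(252,280),"kr":T(365,275),"conf":T(492,270),"canc":T(486,145)}
Sp={"kl":S(400,124),"km":S(316,172),"kr":S(231,222),"conf":S(129,284),"canc":S(203,372)}
for k in W:
    rays=[wray(o,*W[k]),ray("top",*Tp[k]),ray("scene",*Sp[k])]
    def f(x): return np.r_[[np.linalg.norm(np.cross(x-p,d/np.linalg.norm(d))) for p,d in rays]]
    A=sum(np.eye(3)-np.outer(d,d)/(d@d) for p,d in rays);b=sum((np.eye(3)-np.outer(d,d)/(d@d))@p for p,d in rays)
    x=np.linalg.solve(A,b);print(k,x.round(1),f(x).round(1),"wrist z30",wonz(o,*W[k],30).round(1),"z36",wonz(o,*W[k],36).round(1))
    
for n,u,v in(("FL",594,270),("FR",170,270),("BR",183,468)):
    print(n,wonz(o,*Z(u,v),24).round(1))
E
```

```text
conf [486.4 126.4  38.9] [1.4 1.5 0.7] wrist z30 [488.2 125.4  30. ] z36 [486.  125.9  36. ]
canc [564.8 140.9  40.3] [1.1 1.5 1.1] wrist z30 [569.1 140.3  30. ] z36 [565.9 140.7  36. ]
kr [471.2 204.1  37.9] [3.  2.8 1.8] wrist z30 [470.9 203.5  30. ] z36 [468.9 203.   36. ]
km [459.5 273.   38. ] [1.5 1.6 0.4] wrist z30 [460.5 274.9  30. ] z36 [458.6 273.5  36. ]
kl [447.  342.2  36.3] [1.3 1.5 0.5] wrist z30 [448.  345.8  30. ] z36 [446.3 343.5  36. ]
FL [401.6 373.   24. ]
FR [453.   88.5  24. ]
BR [601.5 113.3  24. ]
```

```bash
cat >> h.py <<'E'
def press(x,y,z0=46,zmin=26,F=7.0):
    f0=np.array(get_obs()['wrist_force'])[2];z=z0;tr=[];zc=None
    ok=False
    while z>zmin:
        z-=1.0 if zc is None else 0.7
        move_l([x,y,z],speed=20)
        ob=get_obs();f=ob['wrist_force'][2]-f0
        tr.append((round(z,1),round(ob['tcp_pos'][2],1),round(f,1)))
        if zc is None and abs(f)>1.2: zc=z
        if abs(f)>F: ok=True;break
    if ok: wait(0.3);tr.append(('hold',round(get_obs()['wrist_force'][2]-f0,1)))
    print(tr,'t',get_obs()['t']);return ok
E
python3 - <<'E'
from h import *
goto([470.3,203.7,120],[180,0,100])
move_l([470.3,203.7,46],speed=120)
o=get_obs();print(o['t'],o['tcp_pos'],o['wrist_force'])
im=get_image("wrist");cv2.imwrite("pics/w2.png",im[:,:,::-1])
im=get_image("scene");cv2.imwrite("pics/s2z.png",cv2.resize(im[130:230,200:340],None,fx=5,fy=5,interpolation=2)[:,:,::-1])
E
```

```text
6.8667 [471.29122529 203.98564059  47.03048643] [ 0.35626332 -0.28801929 -0.36591189]
```

View pics/w2.png

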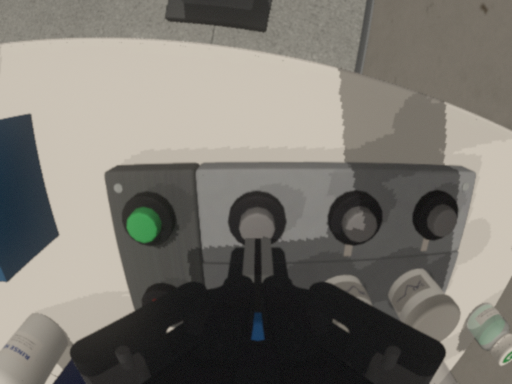

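View pics/s2z.png

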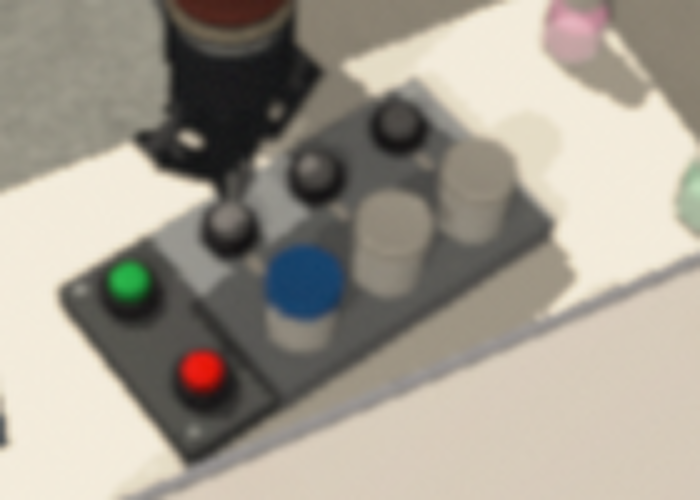

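```bash
python3 - <<'E'
from h import *
o=get_obs();o2=dict(tcp_pos=np.array(o['tcp_pos']),ee_rot=o['ee_rot']);print(o['tcp_pos'])
for z in(34,38,42):
  print(z,"kr",wonz(o2,258,222,z).round(1),"conf",wonz(o2,144,225,z).round(1),"km",wonz(o2,361,224,z).round(1))
c=get_calibration("scene")
for z in(38,47):
    p=np.array(c['R'])@np.r_[o['tcp_pos'][:2],z]+c['t'];u=c['fx']*p[0]/p[2]+c['cx'];v=c['fy']*p[1]/p[2]+c['cy']
    print(z,(u-200)*5+2,(v-130)*5+2)
E
```

```text
[471.62838057 204.08455612  47.40001193]
34 kr [470.6 204.8  34. ] conf [488.2 125.2  34. ] km [460.5 276.9  34. ]
38 kr [468.8 204.4  38. ] conf [485.9 126.7  38. ] km [458.9 275.   38. ]
42 kr [466.9 204.1  42. ] conf [483.7 128.1  42. ] km [457.3 273.1  42. ]
38 229.0546406793524 223.90750007353998
47 229.0377251756588 216.1397805620248
```

Both cameras put the right key at about (469,204), with its top near z 38, and the hand is above it. I'll press with force feedback.

```bash
python3 - <<'E'
from h import *
ok=press(469,204)
im=get_image("wrist");cv2.imwrite("pics/w3.png",im[:,:,::-1])
im=get_image("scene");cv2.imwrite("pics/s3z.png",cv2.resize(im[130:230,200:340],None,fx=5,fy=5,interpolation=2)[:,:,::-1])
E
```

```text
[(45.0, np.float64(45.4), np.float64(-0.8)), (44.0, np.float64(43.9), np.float64(-0.8)), (43.0, np.float64(42.8), np.float64(-0.8)), (42.0, np.float64(41.9), np.float64(-0.5)), (41.0, np.float64(40.9), np.float64(-0.4)), (40.0, np.float64(39.9), np.float64(-1.0)), (39.0, np.float64(38.9), np.float64(-0.8)), (38.0, np.float64(37.9), np.float64(-0.5)), (37.0, np.float64(36.9), np.float64(0.1)), (36.0, np.float64(35.9), np.float64(0.3)), (35.0, np.float64(34.9), np.float64(-0.9)), (34.0, np.float64(33.9), np.float64(-0.5)), (33.0, np.float64(32.9), np.float64(-0.6)), (32.0, np.float64(31.9), np.float64(-0.7)), (31.0, np.float64(30.9), np.float64(-0.5)), (30.0, np.float64(29.9), np.float64(-0.7)), (29.0, np.float64(28.9), np.float64(-0.7)), (28.0, np.float64(27.9), np.float64(-1.1)), (27.0, np.float64(26.9), np.float64(-1.3)), (26.3, np.float64(26.3), np.float64(-0.1)), (25.6, np.float64(25.5), np.float64(0.1))] t 12.2167
```

View pics/w3.png

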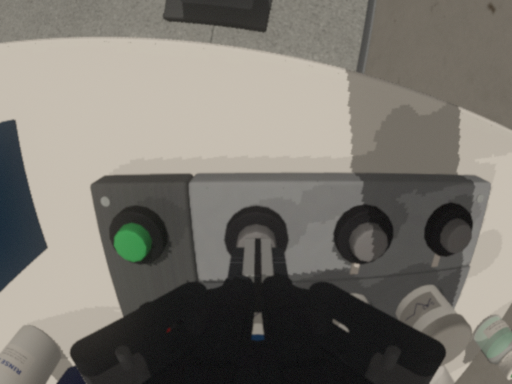

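```bash
python3 - <<'E'
import cv2
a=cv2.imread("pics/w3.png")[170:290,180:420];b=cv2.imread("pics/w2.png")[160:280,180:420]
import numpy as np
cv2.imwrite("pics/w3z.png",cv2.resize(np.hstack([b,a])[:, :],None,fx=1.66,fy=1.66,interpolation=2))
cv2.imwrite("pics/w3zz.png",cv2.resize(a[40:100,30:130],None,fx=7,fy=7,interpolation=2))
E
```

```text
(no output)
```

View pics/w3zz.png

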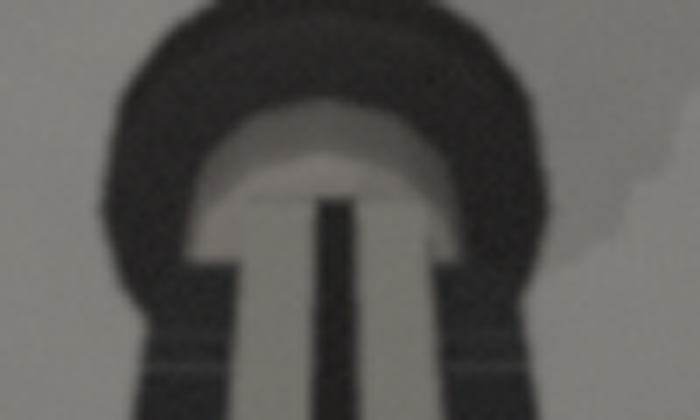

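View pics/s3z.png

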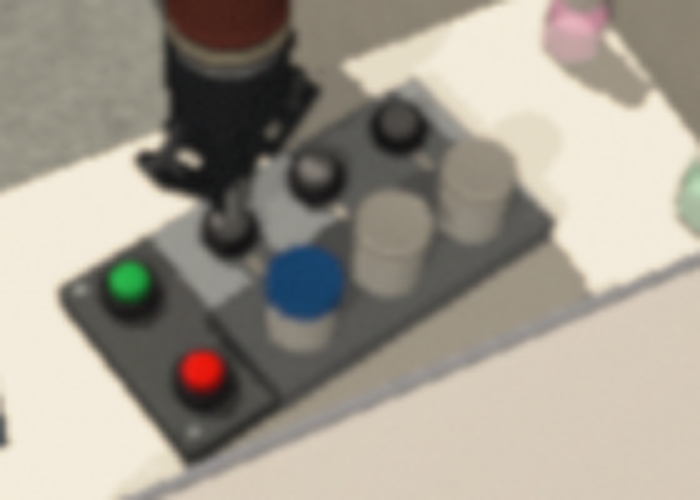

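The key isn't giving a clear contact force yet; the finger is centred and just over it. I'll keep going down in fine steps, still watching the force.

```bash
python3 - <<'E'
from h import *
z=25.6;tr=[];f0=-0.6
while z>17:
    z-=0.5;move_l([469,204,z],speed=20);ob=get_obs();f=ob['wrist_force'][2]
    tr.append((round(z,1),float(ob['tcp_pos'][2].round(1)),float(f.round(1))))
    if abs(f-f0)>2.0: break
print(tr,ob['t'])
im=get_image("wrist");cv2.imwrite("pics/w4zz.png",cv2.resize(im[200:280,200:320],None,fx=6,fy=6,interpolation=2)[:,:,::-1])
E
```

```text
[(25.1, 25.1, 0.8), (24.6, 24.5, 0.1), (24.1, 24.0, -0.3), (23.6, 23.6, -0.3), (23.1, 23.0, 0.4), (22.6, 22.5, 0.2), (22.1, 22.1, -0.8), (21.6, 21.6, 0.1), (21.1, 21.1, -0.4), (20.6, 20.5, 0.1), (20.1, 20.1, -0.5), (19.6, 19.6, 0.9), (19.1, 19.1, 1.0), (18.6, 18.7, 1.2), (18.1, 18.2, 3.4)] 16.0667
```

View pics/w4zz.png

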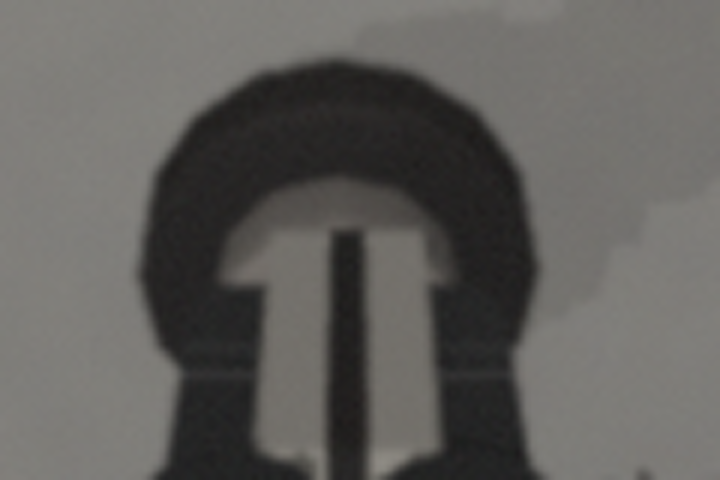

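```bash
python3 - <<'E'
from h import *
c=get_calibration('wrist');M=np.array(c['mount']);Mi=np.linalg.inv(M)
def pj(p):
    q=Mi[:3,:3]@np.array(p)+Mi[:3,3];th=np.arctan2(np.hypot(q[0],q[1]),q[2]);n=np.hypot(q[0],q[1]);return np.round([c['cx']+c['fx']*th*q[0]/n,c['cy']+c['fx']*th*q[1]/n],1)
for y in(-11,0,11):
  for z in(0,-10,-18.7,-30): print(y,z,pj([0,y,z]),pj([14.5,y,z]))
o=get_obs();o={k:np.array(v) for k,v in o.items() if k in('tcp_pos','ee_rot','wrist_force','t')};print(o)
for z in(15,20,25,30,35):print(z,wonz(o,257.5,229.5,z).round(1),[wonz(o,u,246,z).round(1)[:2] for u in(237,277)])
E
```

```text
-11 0 [256.7 216.4] [280.  216.3]
-11 -10 [256.6 223.2] [281.2 223.1]
-11 -18.7 [256.6 229.8] [282.3 229.7]
-11 -30 [256.5 239.3] [283.9 239.1]
0 0 [256.7 232.2] [279.5 232.1]
0 -10 [256.6 239.6] [280.6 239.5]
0 -18.7 [256.6 246.7] [281.6 246.6]
0 -30 [256.5 257. ] [283.1 256.8]
11 0 [256.7 247.2] [279.  247.1]
11 -10 [256.7 255.1] [280. 255.]
11 -18.7 [256.6 262.7] [281.  262.5]
11 -30 [256.6 273.4] [282.4 273.2]
{'t': array(16.1167), 'tcp_pos': array([469.05268311, 204.02179216,  18.16376432]), 'ee_rot': array([ 1.79994949e+02, -7.95341420e-04,  1.00000727e+02]), 'wrist_force': array([-1.08081596, -0.19249718,  1.55007456])}
15 [468.6 204.5  15. ] [array([483.1, 193.2]), array([478.5, 219.3])]
20 [466.2 204.   20. ] [array([480.2, 193.1]), array([475.8, 218.5])]
25 [463.7 203.6  25. ] [array([477.4, 193. ]), array([473. , 217.6])]
30 [461.3 203.2  30. ] [array([474.5, 192.9]), array([470.3, 216.7])]
35 [458.9 202.8  35. ] [array([471.6, 192.8]), array([467.6, 215.9])]
```

Contact begins near TCP z≈19.6, so the real fingertip sits well behind the nominal TCP. The image agrees, and so does the key top measured at z 38. I'll continue pressing with the force limited.

```bash
python3 - <<'E'
from h import *
z=18.1;tr=[];f0=-0.4
while z>9:
    z-=0.6;move_l([469,204,z],speed=20);ob=get_obs();f=ob['wrist_force'][2]
    tr.append((round(z,1),float(ob['tcp_pos'][2].round(1)),float(f.round(1))))
    if abs(f-f0)>6.5: break
wait(0.25)
o=get_obs();print(tr,o['t'],o['wrist_force'],o['tcp_pos'])
im=get_image("wrist");cv2.imwrite("pics/w5zz.png",cv2.resize(im[190:290,200:400],None,fx=4,fy=4,interpolation=2)[:,:,::-1])
E
```

```text
[(17.5, 17.6, 0.4), (16.9, 16.9, 2.6), (16.3, 16.3, 1.8), (15.7, 15.8, 3.2), (15.1, 15.1, 2.2), (14.5, 14.5, 3.3), (13.9, 13.9, 3.8), (13.3, 13.3, 2.7), (12.7, 12.8, 4.9), (12.1, 12.8, 8.8)] 18.8667 [-1.79406951 -0.02866988  9.01862871] [469.10773038 204.02275043  12.76332028]
```

View pics/w5zz.png

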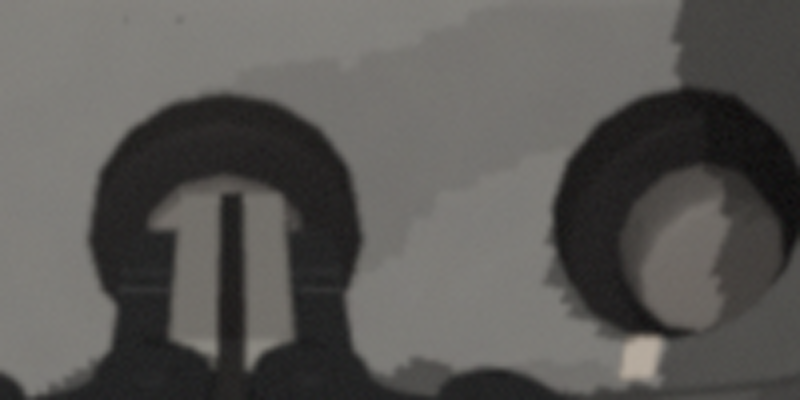

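The key bottomed out: travel is 6 mm, from TCP z 18.8 to 12.8, and force rose to 9 N at the stop. Now I'll release it and press confirm.

```bash
python3 - <<'E'
from h import *
X,Y=485.8,126.3
move_l([469,204,40],speed=80)
move_l([X,Y,40],speed=120)
move_l([X,Y,22.5],speed=60)
f0=get_obs()['wrist_force'][2]
z=22.5;tr=[]
while z>9.5:
    z-=0.8 if z>14.2 else 0.5;move_l([X,Y,z],speed=25);ob=get_obs();f=ob['wrist_force'][2]
    tr.append((round(z,1),float(ob['tcp_pos'][2].round(1)),float((f-f0).round(1))))
    if abs(f-f0)>6.5: break
wait(0.25)
o=get_obs();print(tr,o['t'],o['wrist_force'],o['tcp_pos'])
im=get_image("wrist");cv2.imwrite("pics/w6zz.png",cv2.resize(im[150:350,140:440],None,fx=2.6,fy=2.6,interpolation=2)[:,:,::-1])
E
```

```text
[(21.7, 21.9, 1.0), (20.9, 21.0, 0.2), (20.1, 20.1, 1.2), (19.3, 19.2, 1.5), (18.5, 18.6, 1.9), (17.7, 17.8, 2.0), (16.9, 17.0, 2.6), (16.1, 16.2, 3.8), (15.3, 15.4, 3.7), (14.5, 14.6, 4.3), (13.7, 13.8, 4.1), (13.2, 13.3, 3.7), (12.7, 12.9, 4.9), (12.2, 12.8, 8.5)] 24.4167 [-1.9549569  -0.34234075  7.819093  ] [486.03026797 126.31854721  12.81962411]
```

View pics/w6zz.png

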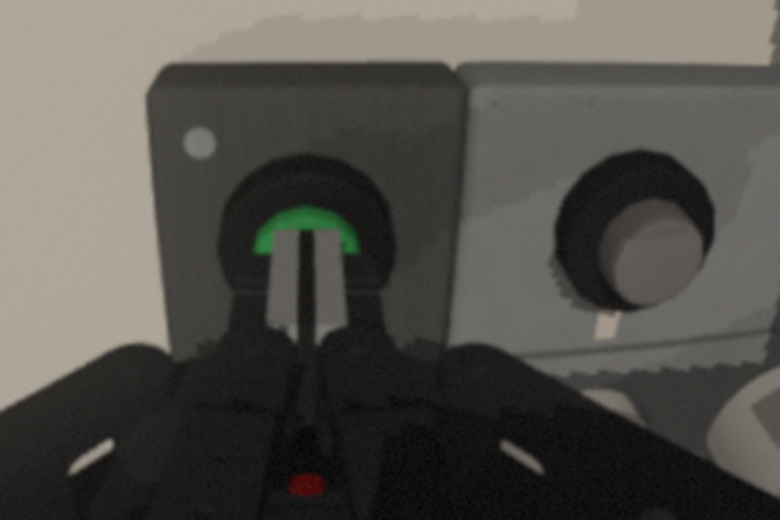

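The confirm key bottomed at the same height (12.8), and the grey right key is up again. Now I'll raise the hand clear.

```bash
python3 - <<'E'
from h import *
move_l([485.8,126.3,60],speed=80)
move_l([485.8,126.3,230],speed=150)
wait(0.2)
o=get_obs();print(o['t'],o['tcp_pos'],o['wrist_force'])
im=get_image("wrist");cv2.imwrite("pics/w7.png",im[:,:,::-1])
im=get_image("scene");cv2.imwrite("pics/s7z.png",cv2.resize(im[110:230,180:360],None,fx=4,fy=4,interpolation=2)[:,:,::-1])
E
```

```text
26.7 [485.17913691 126.20648254 228.91611308] [-0.15635839 -0.47376849  0.01299987]
```

View pics/w7.png

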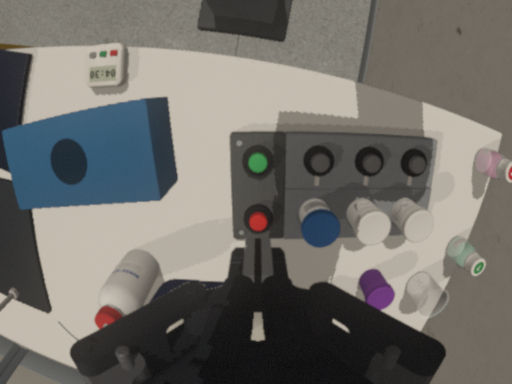

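View pics/s7z.png

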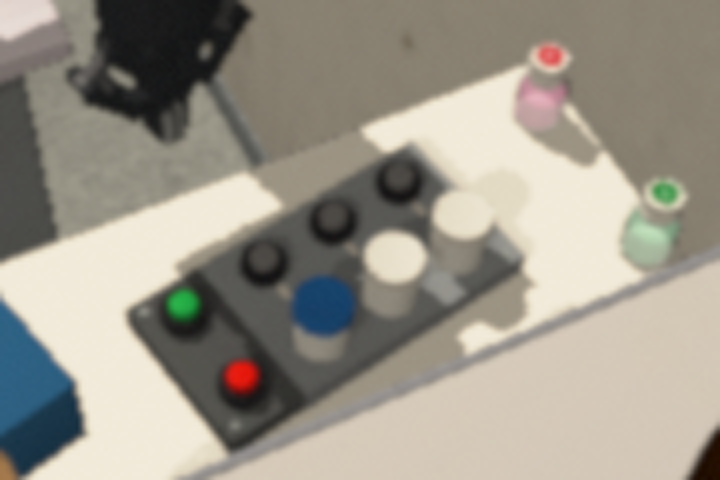

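All five keys are up (green at (258,162), red at (258,221), greys at (319,160), (369,160) and (414,162)). The pots are in their bays, the bystanders look undisturbed, and the hand is clear.

```bash
python3 - <<'E'
from h import *
sign_off()
E
```

```text
the job is handed in; nothing more can be done
```

I pressed the grey key in front of the blue-lidded pot, which stands in the right bay, then the green confirm key. I then raised the hand and handed the job in at about 27 s of the 38 s allowed; sign-off gives no verdict.

- **Presses:** Both keys went down about 6 mm to a hard stop at TCP z ≈ 12.8 mm. I held each for at least 0.25 s, with wrist force peaking near 9 N against the 22 N limit. The grey key was up again before confirm was pressed.
- **Final pictures:** All five keys look up, the pots stand upright in their bays, and no bystander I could see has moved. I judged this by eye, not by measuring displacements. The TCP ended at z ≈ 229 mm, and wrist force was back to about zero.
- **One disagreement:** The cameras put the key tops at z ≈ 38 mm, but contact came only at a reported TCP z of about 19–20 mm. With the fingers shut, their real ends seem to sit about 19 mm behind the nominal TCP. I relied on the force reading and the stop instead, and the extra slow descent cost a few seconds.

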